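# Gauge two ceramic standoffs and sort them

### The arm

A 6-joint arm with a two-finger parallel gripper is mounted at the origin on the work surface. World frame = base frame: x ahead of the robot, y to its left, z up, the work surface at z = 0. Lengths are in m, angles in rad, forces in N, time in s.
With the tool pointing down it reaches from about 0.25 to 0.775 m from the base axis. Payload 4 kg.
Tool frame: the origin (TCP) lies midway between the tips of the shut fingers; the grasp point (between the pads) lies 19 mm behind it (bot.grip_depth is the z of the grasp point in the tool frame, in m); z points along the fingers, y is the direction in which the jaws open and shut (so a half turn about z gives the same grasp; the last joint's range is limited). The gripper opens to 94 mm and grips with 3 to 60 N. Pads are 16 mm wide; open, the fingers measure 119 mm over their backs; the gripper's body (75 mm by 177 mm) begins 78 mm behind the grasp point.
Start: joints at [1.167, 0.087, 1.371, -0, 1.684, -0.103], TCP at [0.163, 0.525, 0.206] pointing down, gripper open.
Joint ranges: [-3.1, 3.1], [-0.76, 2.03], [0.27, 2.55], [-1.08, 4.22], [0.17, 2.65], [-2.57, 2.57]. Speed limits (rad/s): [2.79, 2.79, 3.14, 3.14, 3.14, 3.14].

### API

Orientations are given as a 3x3 rotation matrix whose columns are the frame's x, y, z axes.
In Python, from station import status, get_image, workorder, bot gives the robot as it stands.
- The arm moves only by the tool send_rows, never from a script. Its argument "increments" is one flat list of numbers, 5 for each row, row after row: the shift along the tool's x, y, z in cm, then the turn about the tool's z in rad, then the opening, from 0 (shut) to 1 (fully open). In form: [tx, ty, tz, twist, jaw, tx, ty, tz, twist, jaw, ...]. A call has exactly 8 rows; each row shifts and turns the commanded pose from where the row before left it, along the tool's axes as they then stand; what a row does not reach is not made up. A row lasts 1/10 s, in which the tool goes at most 50 mm and 8.59 degrees, less where a joint would pass 70% of its speed; a pose out of reach is approached as far as the arm can. A call with a gripper value outside its range is refused whole. The fingers move at their own pace and stop on an object; the grip force is fixed at half the most. Time passes only in rows, so rows that do not move let the fingers close, or fill a call up. It gives the time, the measured TCP pose, the force and the opening at its end, in the units of the state.
- status.read_state(): the state, without advancing time (a new reading comes with each control period).
- get_image(name): name is "side" or "top" or "wrist"; returns a dict with "color" (420x560x3 uint8, red, green, blue), "range_z" (420x560 float32, m along the optical axis (not along the pixel's ray), 0 where there is no reading), "K" (3x3 intrinsics, pixels), "R" (3x3) and "t" (3): a world point X has camera coordinates R X + t. Camera axes: x right, y down, z forward; pixel columns grow to the right and rows downward; lengths in m; the calibration is good to about 2 mm. The wrist camera is an equidistant fisheye: a pixel r from the principal point sees the ray r / f radians off the axis. A picture is of the moment at which its call begins.
- workorder.hand_in(): hands the job in, once; it reports no verdict.
The state is a dict: "clock": time; "q": joint angles; "dq": joint speeds; "joint_torque": joint torques, N m; "tcp_pos": TCP position; "ee_rot": TCP orientation; "ft_force": force on the tool from outside, world axes, zero at the start; "torque": the same for the moment, N m; "grip_width": finger opening in m.
Only numpy, scipy, OpenCV 4.12 (cv2) and the standard library are available. Lean on these libraries where they do the work, as an engineer would, in place of code of your own. Each camera call takes 0.05 s, during which the arm holds its last target. There are 200 camera calls.

### The job

Try both ceramic standoffs that stand on the desk on the gauge pin, one at a time, putting each where it belongs before you try the next. One that slides fully home on the collar is sound: stand it gently upright in the cork-lined tray with the passed ones. One that stops short on the pin is scrap: do not force it, drop it through the funnel into the scrap box. Leave the passed standoffs, the amber valve and the hex key where they are.

Things in the scene. Friction and masses are not known exactly. Their poses are not given: they have to be found in the camera images.
- standoff_a: white glazed ceramic standoff with plain unglazed ends, a hollow pillar 32 mm across and 45 mm tall, about 70 g, standing on the desk, still to be tried. A 17 mm bore runs through it; a sound one is clear all the way, a faulty one is pinched to 9 mm inside, from 10 mm in from either end. From the side the two look the same; the gauge tells them apart. Origin at the centre of its underside, z along its bore, up
- standoff_b: white glazed ceramic standoff with plain unglazed ends, a hollow pillar 32 mm across and 45 mm tall, about 70 g, standing on the desk, still to be tried. A 17 mm bore runs through it; a sound one is clear all the way, a faulty one is pinched to 9 mm inside, from 10 mm in from either end. From the side the two look the same; the gauge tells them apart. Origin at the centre of its underside, z along its bore, up
- gauge_seat (a point): centre of the top face of the collar (40 mm across, 45 mm above the desk) on the fixed steel plug gauge; a sound standoff slid fully home stands on it. The upright pin rises 36 mm from here, 14 mm across, its topmost 7 mm tapering to a 6 mm flat tip. A faulty standoff stops with its underside about 23 mm above this point. The gauge stands on a round steel foot, 70 mm across and 18 mm tall; a green band marks it. z up
- gauge_tip (a point): centre of the tip of the gauge pin, 81 mm above the desk
- scrap_box: fixed green sheet-metal box 150 x 150 x 75 mm with a clear window on its far side; on its top, over the slot, stands the tin funnel. Origin at the centre of its underside, z up
- funnel_mouth (a point): centre of the brass rim of the tin funnel, 144 mm above the desk. The mouth is 128 mm across inside; the funnel narrows to a 64 mm throat 57 mm lower, through which a standoff falls into the box. z up
- tray: fixed shallow wooden tray 210 x 130 mm (x by y), walls 6 mm thick and 18 mm high, cork floor 6 mm above the desk. Origin at the centre of its underside, x along its length towards the passed standoffs, z up
- tray_free (a point): point on the cork floor at the middle of the tray's empty end, 45 mm from the tray's centre and about 100 mm from the passed standoffs; axes as the tray's
- passed_1: white ceramic standoff of the same size, already passed, standing loose in the far end of the tray. Origin at the centre of its underside, z up
- passed_2: white ceramic standoff of the same size, already passed, standing loose in the far end of the tray. Origin at the centre of its underside, z up
- valve: amber glass transmitting valve, 54 mm across and 126 mm tall, standing loose on its black base beyond the gauge. Origin at the centre of its underside, z up
- hex_key: L-shaped steel hex key, 6 mm thick, 95 by 38 mm, lying on the desk beyond the gauge. Origin on the desk below the middle of the L, x along its long arm

How it is judged:
By the outcome, as a careful person would: the job done as asked, in the order asked, and still so for the second after the job is handed in, with the robot touching nothing.
It also fails if it takes over 69 s, if anything falls off the work surface, if the arm or the gripper's body presses on something with over 40 N, if the wrist force passes 120 N, or if a joint passes its speed limit or range.

## Working session

There is one attempt and no reset: what is moved stays moved. The work goes in short steps, Python scripts to look and compute and a tool call to move; the robot and the scene stay as the last step left them, time stands still between calls to the robot, and variables do not carry over. Pictures are saved under pics/ and viewed, about 8 in all and at most 12, crops included, and the job is handed in when it is done.

Besides the shell and the picture viewer there is one more tool, called after "Request:" as name(argument=value, ...) on one line, values as JSON. send_rows: Moves the arm, as the interface text tells. Its arguments: {"type":"object","properties":{"increments":{"type":"array"}},"required":["increments"]}

```bash
ls; mkdir -p pics
python3 - <<'E'
from station import status,get_image,bot
import cv2,numpy as np
s=status.read_state();print(s['clock'],s['tcp_pos'],s['ee_rot'],s['grip_width'],bot.grip_depth)
for n in ['top','side']:
    im=get_image(n);np.savez(f'{n}0.npz',**im);cv2.imwrite(f'pics/{n}0.png',im['color'][:,:,::-1]);print(n,im['K'].tolist(),im['R'].round(3).tolist(),im['t'])
E
```

```text
pics
0.0 [0.16275531 0.5248016  0.20433123] [[-9.55103305e-01  2.96271909e-01 -7.95543794e-04]
 [ 2.96272929e-01  9.55101241e-01 -1.99282203e-03]
 [ 1.69407676e-04 -2.13904900e-03 -9.99997698e-01]] 0.09411659267666825 -0.0188
top [[474.46793506491815, 0.0, 282.41286469424244], [0.0, 474.46793506491815, 209.68073701273798], [0.0, 0.0, 1.0]] [[0.025, -0.999, 0.019], [-0.996, -0.027, -0.088], [0.088, -0.017, -0.996]] [-0.02948323  0.61636496  1.25869235]
side [[389.9150189679057, 0.0, 283.7022896709847], [0.0, 389.9150189679057, 216.69921919685254], [0.0, 0.0, 1.0]] [[0.67, -0.742, -0.023], [-0.481, -0.411, -0.775], [0.565, 0.53, -0.632]] [-0.42343796  0.37165663  0.67801709]
```

View pics/top0.png

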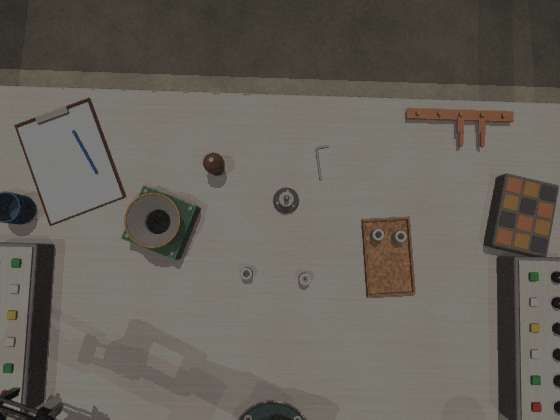

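View pics/side0.png

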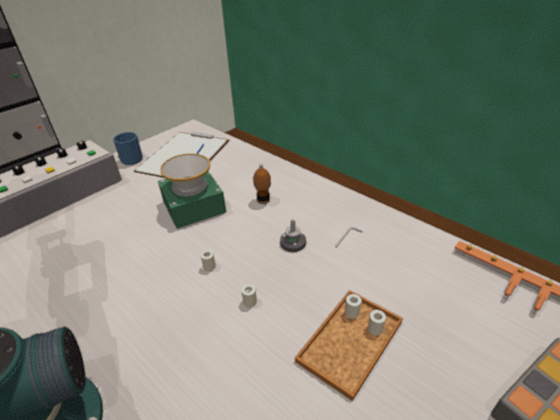

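Top view: standoffs at about (247,273) and (305,279), gauge at (286,200), funnel rim at (152,220), tray at (388,257) with passed ones at (378,235) and (400,237), valve at (214,163). The side view agrees. Next I turn these pixels into positions.

```bash
cat > h.py <<'E'
import numpy as np,cv2
def world(im):
    K,R,t=im['K'],im['R'],im['t'];d=im['range_z'];v,u=np.mgrid[:d.shape[0],:d.shape[1]]
    c=np.stack([(u-K[0,2])/K[0,0]*d,(v-K[1,2])/K[1,1]*d,d],-1)
    return (c-t)@R
def cast(im,u,v,z):
    K,R,t=im['K'],im['R'],im['t'];o=-R.T@t;r=R.T@np.linalg.solve(K,[u,v,1.]);return o+r*(z-o[2])/r[2]
E
python3 - <<'E'
from h import *
top=dict(np.load('top0.npz'));side=dict(np.load('side0.npz'))
W=world(top)
def blob(n,im,W,box,lo,hi,zpl):
    x0,x1,y0,y1=box
    m=np.zeros(W.shape[:2],np.uint8);m[y0:y1,x0:x1]=((W[...,2]>lo)&(W[...,2]<hi)&(im['range_z']>0))[y0:y1,x0:x1]
    k,l,s,c=cv2.connectedComponentsWithStats(m);i=1+np.argmax(s[1:,4])
    x,y,w,h=s[i][:4];u,v=x+(w-1)/2,y+(h-1)/2
    print(n,'area',s[i][4],'wh',w,h,'px',u,v,'cast',cast(im,u,v,zpl).round(4),'mean pts',W[l==i].mean(0).round(4))
S=world(side)
blob('A',top,W,(230,265,255,290),.035,.055,.045)
blob('B',top,W,(290,320,262,295),.035,.055,.045)
blob('p1',top,W,(367,389,222,250),.04,.06,.051)
blob('p2',top,W,(390,410,222,250),.04,.06,.051)
blob('foot',top,W,(268,302,182,218),.012,.03,.018)
blob('collar',top,W,(270,302,182,218),.035,.055,.045)
blob('tip',top,W,(270,302,182,218),.07,.09,.081)
blob('rim',top,W,(110,200,180,260),.135,.16,.144)
blob('valve',top,W,(195,230,145,185),.07,.2,.1)
blob('tray',top,W,(355,420,210,302),.013,.024,.018)
blob('As',side,S,(198,220,245,275),.038,.055,.045)
blob('Bs',side,S,(238,262,280,310),.038,.055,.045)
blob('collar s',side,S,(275,310,212,255),.038,.055,.045)
blob('tip s',side,S,(275,310,212,255),.074,.09,.081)
E
```

```text
A area 84 wh 12 13 px 245.5 273.0 cast [0.4451 0.08   0.045 ] mean pts [0.4449 0.0793 0.0448]
B area 96 wh 12 12 px 304.5 278.5 cast [ 0.4345 -0.0761  0.045 ] mean pts [ 0.4344 -0.0765  0.0442]
p1 area 90 wh 12 12 px 377.5 234.5 cast [ 0.5554 -0.2674  0.051 ] mean pts [ 0.5561 -0.2679  0.0504]
p2 area 98 wh 13 12 px 400.0 235.5 cast [ 0.5543 -0.3275  0.051 ] mean pts [ 0.5536 -0.3276  0.0504]
foot area 317 wh 26 25 px 285.5 200.0 cast [ 0.6446 -0.0213  0.018 ] mean pts [ 0.6436 -0.0216  0.018 ]
collar area 144 wh 15 14 px 286.0 198.5 cast [ 0.6457 -0.022   0.045 ] mean pts [ 0.645  -0.0217  0.0451]
tip area 23 wh 5 6 px 286.0 197.5 cast [ 0.6442 -0.021   0.081 ] mean pts [ 0.6453 -0.0213  0.0781]
rim area 592 wh 57 55 px 152.0 220.0 cast [0.5727 0.3069 0.144 ] mean pts [0.5739 0.3117 0.1413]
valve area 342 wh 21 21 px 213.0 163.0 cast [0.7262 0.1694 0.1   ] mean pts [0.7273 0.1688 0.0996]
tray area 586 wh 54 80 px 388.5 256.5 cast [ 0.4978 -0.3051  0.018 ] mean pts [ 0.4966 -0.3064  0.0182]
As area 103 wh 14 11 px 206.5 255.0 cast [0.4417 0.0782 0.045 ] mean pts [0.4424 0.0795 0.044 ]
Bs area 133 wh 15 14 px 248.0 290.5 cast [ 0.4312 -0.0773  0.045 ] mean pts [ 0.4323 -0.0755  0.044 ]
collar s area 125 wh 16 11 px 292.5 231.0 cast [ 0.6429 -0.0216  0.045 ] mean pts [ 0.6413 -0.0223  0.0458]
tip s area 17 wh 5 5 px 292.0 221.0 cast [ 0.64   -0.0229  0.081 ] mean pts [ 0.6436 -0.0206  0.0782]
```

Run:
```python
from station import get_image
import cv2,numpy as np
im=get_image('wrist');np.savez('wrist0.npz',**im);print(im['K'].tolist(),im['R'].round(3).tolist(),im['t'], -im['R'].T@im['t'])
t=np.load('top0.npz')['color'][:,:,::-1]
a=cv2.resize(t[180:300,110:420],None,fx=2.5,fy=2.5,interpolation=cv2.INTER_CUBIC);a=cv2.convertScaleAbs(a,alpha=1.6)
cv2.imwrite('pics/crop.png',a)
```

```text
[[325.19226210127806, 0.0, 274.52427456606665], [0.0, 325.19226210127806, 207.8212974191648], [0.0, 0.0, 1.0]] [[0.296, 0.955, -0.002], [0.923, -0.285, 0.258], [0.246, -0.078, -0.966]] [-0.54940108 -0.0276332   0.39143861] [0.09195848 0.54758965 0.38408141]
```

View pics/crop.png

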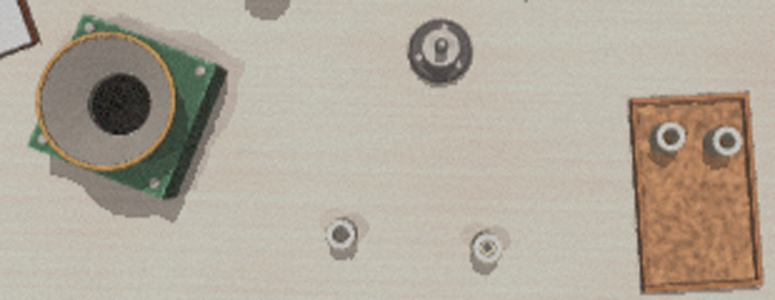

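The crop shows A at (341,235) with a dark bore. B at (487,247) looks paler inside, but the gauge will decide. Funnel rim centre is at (105,100) and the tray is tilted about 5°. I'm moving over standoff_a with the tool aligned to the world axes.

Request:
send_rows(increments=[0,0,0,-0.15,0.6,0,0,0,-0.15,0.6,-2.3,-3.7,0,0,0.6,-2.3,-3.7,0,0,0.6,-2.3,-3.7,0,0,0.6,-2.3,-3.7,0,0,0.6,-2.3,-3.7,0,0,0.6,-2.3,-3.7,0,0,0.6])

```text
clock: 0.95
tcp_pos: [0.3012, 0.3016, 0.2052]
ee_rot: [[-1.0, 0.0, 0.0], [0.0, 1.0, -0.0], [-0.0, -0.0, -1.0]]
ft_force: [0.2, 0.1, -0.2]
grip_width: 0.0563
```

Request:
send_rows(increments=[-2.3,-3.7,0,0,0.6,-2.3,-3.7,0,0,0.6,-2.3,-3.7,0,0,0.6,-2.3,-3.7,0,0,0.6,-2.3,-3.7,0,0,0.6,-2.3,-3.7,0,0,0.6,0,0,3.5,0,0.6,0,0,3.5,0,0.6])

```text
clock: 1.75
tcp_pos: [0.44, 0.0796, 0.1354]
ee_rot: [[-1.0, 0.004, 0.003], [0.004, 1.0, 0.0], [-0.003, 0.0, -1.0]]
ft_force: [0.8, 0.3, -0.2]
grip_width: 0.0565
```

```bash
cat >> h.py <<'E'
def fray(im,u,v,z):
    K,R,t=im['K'],im['R'],im['t'];o=-R.T@t;a=np.array([(u-K[0,2])/K[0,0],(v-K[1,2])/K[1,1]]);r=np.hypot(*a)
    d=R.T@np.r_[a/r*np.sin(r),np.cos(r)];return o+d*(z-o[2])/d[2]
def fproj(im,X):
    c=im['R']@np.asarray(X)+im['t'];th=np.arctan2(np.hypot(*c[:2]),c[2]);return im['K'][:2,:2]@(c[:2]/np.hypot(*c[:2])*th)+im['K'][:2,2]
E
python3 - <<'E'
from h import *
from station import status,get_image
s=status.read_state();print(s['clock'],s['tcp_pos'],s['ee_rot'].round(4) if hasattr(s['ee_rot'],'round') else s['ee_rot'],s['q'],s['grip_width'],s['ft_force'])
im=get_image('wrist');np.savez('w1.npz',**im);cv2.imwrite('pics/w1.png',im['color'][:,:,::-1])
print(fproj(im,[.444,.0795,.045]),-im['R'].T@im['t'])
E
```

```text
1.75 [0.44003142 0.0796471  0.13538239] [[-1.0e+00  4.3e-03  2.8e-03]
 [ 4.3e-03  1.0e+00  3.0e-04]
 [-2.8e-03  3.0e-04 -1.0e+00]] [ 5.20369467e-02 -1.22202601e-01  1.71613529e+00  1.47566251e-04
  1.54488101e+00 -1.51447668e+00] 0.05646431830250121 [ 0.75095898  0.31927486 -0.22407588]
[274.16185951 214.47545626] [0.36521566 0.08005426 0.31479932]
```

View pics/w1.png

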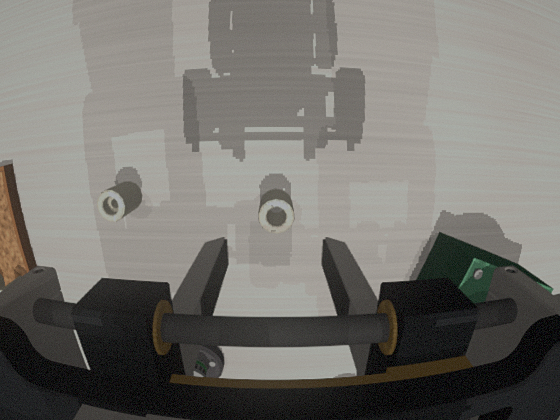

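The wrist view has standoff_a's top ring at about (276,215), 2 px from the predicted (274,214). The finger tips sit symmetrically about column 275, and B is at (112,205). One measurement, then I go down.

```bash
cat >> h.py <<'E'
def ring(im,box,z,thr=None):
    """bright ring centre (fisheye) in box x0,x1,y0,y1: enclosing circle of largest bright blob"""
    x0,x1,y0,y1=box;g=cv2.cvtColor(im['color'],cv2.COLOR_RGB2GRAY)[y0:y1,x0:x1]
    t,m=cv2.threshold(g,thr or 0,255,cv2.THRESH_BINARY+(0 if thr else cv2.THRESH_OTSU))
    cs,_=cv2.findContours(m,cv2.RETR_EXTERNAL,cv2.CHAIN_APPROX_NONE);c=max(cs,key=cv2.contourArea)
    (u,v),(a,b),_=cv2.fitEllipse(c);return u+x0,v+y0,a,b,t,fray(im,u+x0,v+y0,z)
E
python3 - <<'E'
from h import *
im=dict(np.load('w1.npz'))
g=cv2.cvtColor(im['color'],cv2.COLOR_RGB2GRAY);print(g[215,250:302]);print(g[190:240,276]); 
d=im['range_z'];print(d[215,250:302:2].round(3))
for b in [(252,300,190,238),(94,132,184,224)]:
    x0,x1,y0,y1=b
    print(ring(im,b,.045,int(g[y0:y1,x0:x1].max()*.88)))
E
```

```text
[155 156 153 157 156 156 153 155 137 163 169 169 168 168 172 159 106  84
  83  80  85  91  87  83  90  91  85  91  92  94  86  87  87  82  86  81
 132 166 173 169 171 169 156 146 141 160 162 160 162 159 162 164]
[ 89  93  94  91  90  94  95  91  98 148 159 169 171 171 171 174 139 103
  96 100  99 100  95  88  88  85  90  90  88  92  88  89  93  90  86  87
 122 157 160 170 167 166 160 154 146 148 147 147 150 146]
[0.328 0.328 0.329 0.326 0.    0.281 0.282 0.282 0.283 0.299 0.307 0.313
 0.313 0.314 0.312 0.311 0.306 0.296 0.281 0.281 0.28  0.28  0.329 0.328
 0.327 0.327]
(281.62759590148926, 214.40656661987305, 39.374961853027344, 47.811485290527344, 154.0, array([0.44396502, 0.08595311, 0.045     ]))
(108.54423904418945, 204.55818557739258, 26.18311882019043, 36.78815841674805, 154.0, array([ 0.43423815, -0.07613296,  0.045     ]))
```

Request:
send_rows(increments=[-0.5,0.15,3,0,0.6,0,0,3,0,0.6,0,0,3,0,0.6,0,0,2,0,0.6,0,0,1.2,0,0.6,0,0,0,0,0.6,0,0,0,0,0.3,0,0,0,0,0.25])

```text
clock: 2.6
tcp_pos: [0.4449, 0.0827, 0.0151]
ee_rot: [[-1.0, 0.001, 0.003], [0.001, 1.0, 0.0], [-0.003, 0.0, -1.0]]
ft_force: [-0.7, -0.2, 0.1]
grip_width: 0.0436
```

Request:
send_rows(increments=[0,0,0,0,0.2,0,0,0,0,0.2,0,0,0,0,0.2,0,0,0,0,0.2,0,0,0,0,0.2,0,0,0,0,0.2,0,0,0,0,0.2,0,0,0,0,0.2])

```text
clock: 3.4
tcp_pos: [0.4446, 0.0826, 0.0146]
ee_rot: [[-1.0, 0.001, 0.002], [0.001, 1.0, 0.0], [-0.002, 0.0, -1.0]]
ft_force: [-1.1, -0.8, 6.0]
grip_width: 0.0304
```

Request:
send_rows(increments=[0,0,-1,0,0.2,0,0,-3,0,0.2,0,0,-4,0,0.2,0,0,-4,0,0.2,-3.3,-1.7,0,0,0.2,-3.3,-1.7,0,0,0.2,-3.3,-1.7,0,0,0.2,-3.3,-1.7,0,0,0.2])

```text
clock: 4.2
tcp_pos: [0.5763, 0.014, 0.1334]
ee_rot: [[-1.0, 0.001, -0.001], [0.001, 1.0, 0.0], [0.001, 0.0, -1.0]]
ft_force: [0.2, 0.2, -0.0]
grip_width: 0.0307
```

Request:
send_rows(increments=[-3.3,-1.7,0,0,0.2,-2.4,-1.7,0,0,0.2,0,0,0,0,0.2,0,0,0,0,0.2,0,0,0,0,0.2,0,0,0,0,0.2,0,0,0,0,0.2,0,0,0,0,0.2])

```text
clock: 5.0
tcp_pos: [0.6322, -0.0191, 0.1339]
ee_rot: [[-1.0, 0.0, 0.0], [0.0, 1.0, 0.0], [-0.0, 0.0, -1.0]]
ft_force: [-1.0, 0.5, -0.2]
grip_width: 0.0307
```

Run:
```python
from h import *
from station import status,get_image
s=status.read_state();print(s['clock'],s['tcp_pos'],s['grip_width'],s['ft_force'])
im=get_image('wrist');np.savez('w2.npz',**im)
sd=get_image('side');np.savez('s2.npz',**sd)
a=cv2.resize(im['color'][150:330,170:390],(660,540))[:,:,::-1]
b=cv2.resize(sd['color'][150:270,240:350],(440,480))[:,:,::-1]
cv2.imwrite('pics/w2.png',np.vstack([np.hstack([a[:,100:560],np.zeros((540,10,3),np.uint8),np.vstack([b[:,60:380],np.zeros((60,320,3),np.uint8)])])]))
T=s['tcp_pos'];print(fproj(im,[.644,-.0215,.081]),fproj(im,[T[0],T[1],T[2]+.0304]))
```

```text
5.0 [ 0.6321771  -0.01908644  0.13390846] 0.030737669254624473 [-1.02944966  0.4661557  -0.21339369]
[271.10291864 238.27436092] [274.15644186 273.21443096]
```

View pics/w2.png

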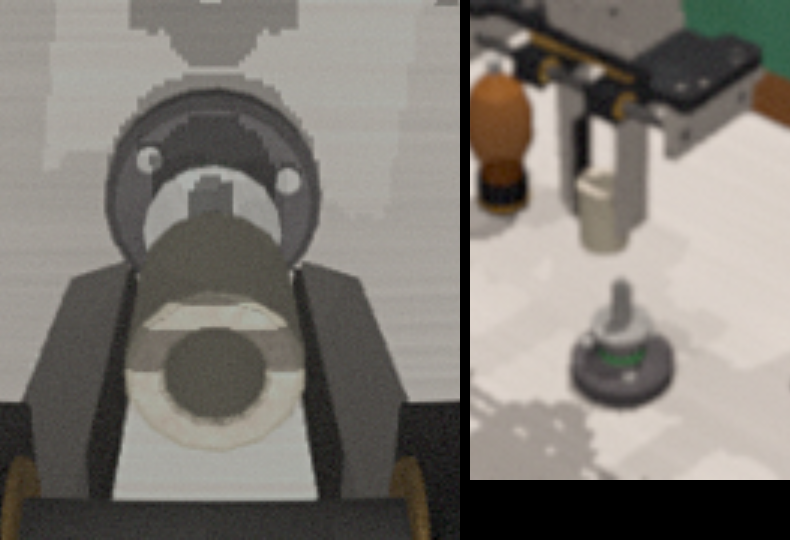

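The standoff hangs upright in the jaws, with its bore centre at crop (215,372), about 0.5 mm off the tool axis. The pin and collar are centred at column 211–214, so y is nearly aligned already. I need +13 mm in x, then a slow descent.

Request:
send_rows(increments=[-0.8,-0.05,0,0,0.2,-0.5,0,1,0,0.2,0,0,1.2,0,0.2,0,0,1.0,0,0.2,0,0,0.3,0,0.2,0,0,0.3,0,0.2,0,0,0,0,0.2,0,0,0,0,0.2])

```text
clock: 5.9
tcp_pos: [0.6457, -0.0201, 0.0959]
ee_rot: [[-1.0, 0.001, 0.001], [0.001, 1.0, -0.0], [-0.001, -0.0, -1.0]]
ft_force: [-0.2, 0.5, -0.7]
grip_width: 0.0305
```

Request:
send_rows(increments=[0,0,0.2,0,0.2,0,0,0.2,0,0.2,0,0,0.2,0,0.2,0,0,0.2,0,0.2,0,0,0.1,0,0.2,0,0,0,0,0.2,0,0,0,0,0.2,0,0,0,0,0.2])

```text
clock: 6.7
tcp_pos: [0.6456, -0.0201, 0.0866]
ee_rot: [[-1.0, 0.001, 0.0], [0.001, 1.0, 0.0], [-0.0, 0.0, -1.0]]
ft_force: [-0.3, 0.5, -1.0]
grip_width: 0.0309
```

No contact force with the tip 9 mm inside the bore. I continue in small steps past the "stops short" height (TCP about 0.083).

Request:
send_rows(increments=[0,0,0.1,0,0.2,0,0,0.1,0,0.2,0,0,0.1,0,0.2,0,0,0.1,0,0.2,0,0,0.05,0,0.2,0,0,0.05,0,0.2,0,0,0,0,0.2,0,0,0,0,0.2])

```text
clock: 7.5
tcp_pos: [0.6455, -0.02, 0.0815]
ee_rot: [[-1.0, 0.001, 0.0], [0.001, 1.0, 0.0], [-0.0, 0.0, -1.0]]
ft_force: [-0.2, -0.5, -0.5]
grip_width: 0.0311
```

Request:
send_rows(increments=[0,0,0.1,0,0.2,0,0,0.1,0,0.2,0,0,0.1,0,0.2,0,0,0.1,0,0.2,0,0,0,0,0.2,0,0,0,0,0.2,0,0,0,0,0.2,0,0,0,0,0.2])

```text
clock: 8.3
tcp_pos: [0.6456, -0.0201, 0.0776]
ee_rot: [[-1.0, 0.001, 0.0], [0.001, 1.0, 0.0], [-0.0, 0.0, -1.0]]
ft_force: [-0.1, 0.5, -0.4]
grip_width: 0.0307
```

It's 5 mm past the faulty stop with no resistance, so I continue towards the collar (home at TCP about 0.0596).

Request:
send_rows(increments=[0,0,0.25,0,0.2,0,0,0.25,0,0.2,0,0,0.25,0,0.2,0,0,0.25,0,0.2,0,0,0.25,0,0.2,0,0,0.25,0,0.2,0,0,0,0,0.2,0,0,0,0,0.2])

```text
clock: 9.1
tcp_pos: [0.6455, -0.0201, 0.0624]
ee_rot: [[-1.0, 0.001, -0.0], [0.001, 1.0, 0.0], [0.0, 0.0, -1.0]]
ft_force: [1.0, 0.6, 0.2]
grip_width: 0.031
```

Request:
send_rows(increments=[0,0,0.05,0,0.2,0,0,0.05,0,0.2,0,0,0.05,0,0.2,0,0,0.05,0,0.2,0,0,0.05,0,0.2,0,0,0,0,0.2,0,0,0,0,0.2,0,0,0,0,0.2])

```text
clock: 9.9
tcp_pos: [0.6456, -0.02, 0.06]
ee_rot: [[-1.0, 0.001, 0.0], [0.001, 1.0, 0.0], [-0.0, 0.0, -1.0]]
ft_force: [0.9, -0.2, -0.5]
grip_width: 0.0306
```

Request:
send_rows(increments=[0,0,0.05,0,0.2,0,0,0.05,0,0.2,0,0,0,0,0.2,0,0,0,0,0.2,0,0,0,0,0.2,0,0,0,0,0.2,0,0,0,0,0.2,0,0,0,0,0.2])

```text
clock: 10.7
tcp_pos: [0.6457, -0.0201, 0.0597]
ee_rot: [[-1.0, 0.001, 0.001], [0.001, 1.0, -0.0], [-0.001, -0.0, -1.0]]
ft_force: [-2.9, 0.5, 5.9]
grip_width: 0.0304
```

A landed on the collar at TCP 0.0597 (0.0596 expected) with about 6 N, so it is sound. I lift it and carry it to the empty end of the tray.

Request:
send_rows(increments=[0,0,-0.3,0,0.2,0,0,-1.2,0,0.2,0,0,-2.2,0,0.2,0,0,-2.4,0,0.2,0,0,-2.0,0,0.2,2.4,-3.6,0,0,0.2,2.4,-3.6,0,0,0.2,2.4,-3.6,0,0,0.2])

```text
clock: 11.5
tcp_pos: [0.5728, -0.1288, 0.1404]
ee_rot: [[-1.0, -0.0, 0.001], [-0.0, 1.0, -0.0], [-0.001, -0.0, -1.0]]
ft_force: [0.3, 0.2, -0.7]
grip_width: 0.0307
```

Request:
send_rows(increments=[2.4,-3.6,0,0,0.2,2.4,-3.6,0,0,0.2,2.4,-3.6,0,0,0.2,2.4,-3.6,0,0,0.2,2.5,-3.6,0,0,0.2,0,0,0,0,0.2,0,0,0,0,0.2,0,0,0,0,0.2])

```text
clock: 12.3
tcp_pos: [0.4528, -0.3073, 0.1401]
ee_rot: [[-1.0, 0.0, 0.0], [0.0, 1.0, 0.001], [-0.0, 0.001, -1.0]]
ft_force: [-0.6, -0.6, -0.2]
grip_width: 0.0307
```

Run:
```python
from h import *
from station import status,get_image
s=status.read_state();print(s['clock'],s['tcp_pos'],s['grip_width'],s['ft_force'])
im=get_image('wrist');np.savez('w3.npz',**im);cv2.imwrite('pics/w3.png',im['color'][:,:,::-1])
T=s['tcp_pos'];print(fproj(im,[T[0],T[1],T[2]+.0304]),fproj(im,[T[0],T[1],.006]))
# tray yaw from top image
t=dict(np.load('top0.npz'));W=world(t);m=np.zeros(W.shape[:2],np.uint8);m[205:305,350:425]=(W[205:305,350:425,2]>.012)
P=W[m>0][:,:2].astype(np.float32);print(cv2.minAreaRect(P))
```

```text
12.3 [ 0.45282185 -0.30725137  0.1400797 ] 0.03070835651709584 [-0.62142327 -0.57672083 -0.19500831]
[274.2465555  273.25186595] [274.29960511 198.55261229]
((0.4890037775039673, -0.182284414768219), (0.2101052701473236, 0.37784910202026367), 4.65601110458374)
```

View pics/w3.png

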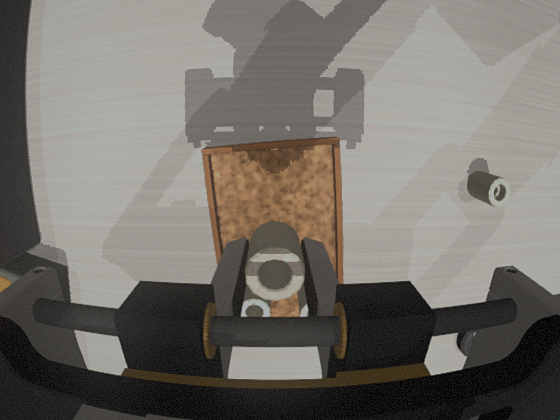

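The held standoff would land at about (274,198). The tray's inner walls there are at columns 214 and 338, so it's centred in the empty end, with the passed ones well beyond at row 312. Lowering.

Request:
send_rows(increments=[0,0,2.5,0,0.2,0,0,3,0,0.2,0,0,3,0,0.2,0,0,1.8,0,0.2,0,0,0.9,0,0.2,0,0,0.4,0,0.2,0,0,0,0,0.2,0,0,0,0,0.2])

```text
clock: 13.15
tcp_pos: [0.4533, -0.3083, 0.0253]
ee_rot: [[-1.0, 0.0, 0.002], [0.0, 1.0, -0.001], [-0.002, -0.001, -1.0]]
ft_force: [-0.2, 0.8, -1.3]
grip_width: 0.0306
```

Request:
send_rows(increments=[0,0,0.05,0,0.2,0,0,0.05,0,0.2,0,0,0.05,0,0.2,0,0,0.05,0,0.2,0,0,0,0,0.2,0,0,0,0,0.2,0,0,0,0,0.2,0,0,0,0,0.2])

```text
clock: 13.95
tcp_pos: [0.4523, -0.3079, 0.022]
ee_rot: [[-1.0, 0.001, 0.0], [0.001, 1.0, 0.0], [-0.0, 0.0, -1.0]]
ft_force: [-0.1, -0.6, -0.5]
grip_width: 0.0305
```

Request:
send_rows(increments=[0,0,0.05,0,0.2,0,0,0.05,0,0.2,0,0,0.04,0,0.2,0,0,0,0,0.2,0,0,0,0,0.2,0,0,0,0,0.2,0,0,0,0,0.2,0,0,0,0,0.2])

```text
clock: 14.75
tcp_pos: [0.4523, -0.3079, 0.0207]
ee_rot: [[-1.0, 0.001, 0.0], [0.001, 1.0, 0.0], [-0.0, 0.0, -1.0]]
ft_force: [-0.1, 0.9, 1.7]
grip_width: 0.031
```

Request:
send_rows(increments=[0,0,0.03,0,0.2,0,0,0,0,0.2,0,0,0,0,0.2,0,0,0,0,0.2,0,0,0,0,0.2,0,0,0,0,0.2,0,0,0,0,0.2,0,0,0,0,0.2])

```text
clock: 15.55
tcp_pos: [0.4523, -0.3079, 0.0207]
ee_rot: [[-1.0, 0.001, 0.0], [0.001, 1.0, -0.0], [-0.0, -0.0, -1.0]]
ft_force: [-2.4, 1.9, 5.1]
grip_width: 0.0308
```

It's seated on the cork (5 N, height as predicted). I release it gently and lift.

Request:
send_rows(increments=[0,0,0,0,0.34,0,0,0,0,0.38,0,0,0,0,0.44,0,0,0,0,0.5,0,0,0,0,0.55,0,0,0,0,0.6,0,0,0,0,0.6,0,0,-0.5,0,0.6])

```text
clock: 16.35
tcp_pos: [0.4518, -0.3075, 0.0246]
ee_rot: [[-1.0, 0.001, -0.001], [0.001, 1.0, 0.001], [0.001, 0.001, -1.0]]
ft_force: [-0.5, -0.5, -0.6]
grip_width: 0.0564
```

Request:
send_rows(increments=[0,0,-2,0,0.6,0,0,-3,0,0.6,0,0,-4,0,0.6,0,0,-2.5,0,0.6,0.3,3.9,0,0,0.6,0.3,3.9,0,0,0.6,0.3,3.9,0,0,0.6,0.3,3.9,0,0,0.6])

```text
clock: 17.15
tcp_pos: [0.4402, -0.1506, 0.1409]
ee_rot: [[-1.0, 0.001, 0.001], [0.001, 1.0, -0.0], [-0.001, -0.0, -1.0]]
ft_force: [0.1, -0.2, 0.2]
grip_width: 0.0564
```

Request:
send_rows(increments=[0.3,3.9,0,0,0.6,0.3,3.6,0,0,0.6,0,0,0,0,0.6,0,0,0,0,0.6,0,0,0,0,0.6,0,0,0,0,0.6,0,0,0,0,0.6,0,0,0,0,0.6])

```text
clock: 17.95
tcp_pos: [0.4345, -0.0776, 0.1401]
ee_rot: [[-1.0, 0.002, -0.0], [0.002, 1.0, 0.0], [0.0, 0.0, -1.0]]
ft_force: [0.3, -1.0, -0.7]
grip_width: 0.0564
```

Run:
```python
from h import *
from station import status,get_image
s=status.read_state();print(s['clock'],s['tcp_pos'],s['grip_width'],s['ft_force'])
im=get_image('wrist');np.savez('w4.npz',**im);T=s['tcp_pos']
t=get_image('side');np.savez('s4.npz',**t)
a=cv2.resize(im['color'][150:290,190:360],(510,420))[:,:,::-1];b=cv2.resize(t['color'][280:400,290:410],(420,420))[:,:,::-1]
cv2.imwrite('pics/w4.png',np.hstack([a,b[:,:280]]) if 0 else cv2.resize(np.hstack([a,b]),(790,357)))
print(fproj(im,[T[0],T[1],.045]),fproj(im,[.434,-.0745,.045]))
g=cv2.cvtColor(im['color'],cv2.COLOR_RGB2GRAY)
u,v=fproj(im,[.434,-.0745,.045]).round().astype(int);print(u,v,g[v,u-25:u+26],g[v-25:v+26,u])
```

```text
17.95 [ 0.43451343 -0.07760389  0.14013529] 0.0564420098349042 [ 0.34823318 -0.98775183 -0.70562577]
[274.33288024 208.91965109] [277.87912422 208.34668276]
278 208 [156 155 155 158 156 157 155 111 156 169 170 169 168 171 157 104 117 170
 173 170  95  81  87  87  91  92  90  92  81  88 156 171 119 106  97 154
 172 171 170 169 169 160 131 161 165 163 157 161 163 162 161] [110  91  89  90  94  94  92  92  86  96 154 165 164 172 170 170 157 160
 170 131 101  97  94  91  90  92  87  91  90 109 120 116 108  93  88  86
 119 140 163 171 167 168 167 153 144 143 144 142 142 141 141]
```

View pics/w4.png

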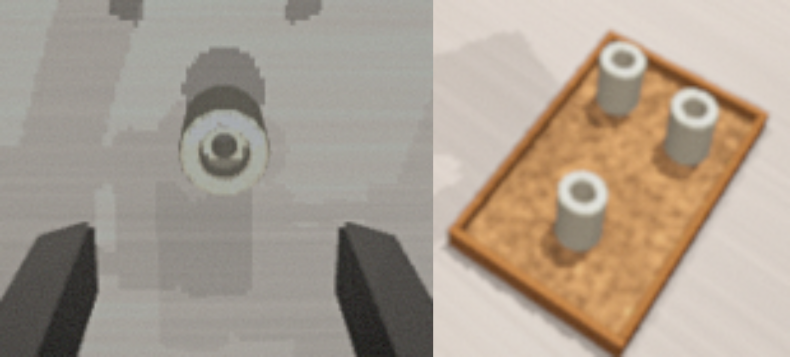

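The side crop shows standoff_a upright in the tray's empty end with both passed ones in place. The wrist crop shows B's bore visibly narrowed, about 3 mm in +y from the tool axis. I shift over and grasp B, then gauge it too.

Request:
send_rows(increments=[-0.05,0.3,3,0,0.6,0,0,3.5,0,0.6,0,0,3,0,0.6,0,0,2,0,0.6,0,0,1,0,0.6,0,0,0,0,0.6,0,0,0,0,0.45,0,0,0,0,0.38])

```text
clock: 18.85
tcp_pos: [0.4363, -0.0743, 0.0168]
ee_rot: [[-1.0, 0.001, 0.003], [0.001, 1.0, -0.001], [-0.003, -0.001, -1.0]]
ft_force: [0.0, 0.8, 0.5]
grip_width: 0.0438
```

Request:
send_rows(increments=[0,0,0,0,0.32,0,0,0,0,0.25,0,0,0,0,0.2,0,0,0,0,0.2,0,0,0,0,0.2,0,0,0,0,0.2,0,0,0,0,0.2,0,0,0,0,0.2])

```text
clock: 19.65
tcp_pos: [0.4359, -0.0742, 0.0164]
ee_rot: [[-1.0, 0.001, 0.002], [0.001, 1.0, -0.001], [-0.002, -0.001, -1.0]]
ft_force: [0.0, -0.4, 5.8]
grip_width: 0.0315
```

Request:
send_rows(increments=[0,0,-1,0,0.2,0,0,-3,0,0.2,0,0,-4,0,0.2,0,0,-4,0,0.2,-3.5,0.9,0,0,0.2,-3.5,0.9,0,0,0.2,-3.5,0.9,0,0,0.2,-3.5,0.9,0,0,0.2])

```text
clock: 20.45
tcp_pos: [0.5759, -0.0375, 0.1351]
ee_rot: [[-1.0, 0.001, -0.001], [0.001, 1.0, 0.0], [0.001, 0.0, -1.0]]
ft_force: [-0.4, -0.3, -0.8]
grip_width: 0.0313
```

Request:
send_rows(increments=[-3.5,0.9,0,0,0.2,-3.5,0.9,0,0,0.2,0,0,0,0,0.2,0,0,0,0,0.2,0,0,0,0,0.2,0,0,0,0,0.2,0,0,0,0,0.2,0,0,0,0,0.2])

```text
clock: 21.25
tcp_pos: [0.6446, -0.0203, 0.136]
ee_rot: [[-1.0, 0.001, 0.001], [0.001, 1.0, -0.0], [-0.001, -0.0, -1.0]]
ft_force: [0.8, 0.9, -1.1]
grip_width: 0.0315
```

Run:
```python
from h import *
from station import status,get_image
s=status.read_state();print(s['clock'],s['tcp_pos'],s['grip_width'],s['ft_force'])
im=get_image('wrist');np.savez('w5.npz',**im);T=s['tcp_pos']
p=fproj(im,[T[0],T[1],T[2]+.0286]);print(p)
g=cv2.cvtColor(im['color'],cv2.COLOR_RGB2GRAY);o=cv2.cvtColor(np.load('w2.npz')['color'],cv2.COLOR_RGB2GRAY)
cv2.imwrite('pics/w5.png',cv2.resize(np.hstack([o[190:310,220:330],g[190:310,220:330]]),None,fx=3.4,fy=3.4))
```

```text
21.25 [ 0.64459376 -0.02031829  0.1359984 ] 0.03145345689581344 [ 0.82855237  0.85544358 -1.13028883]
[274.21520973 271.71317368]
```

View pics/w5.png

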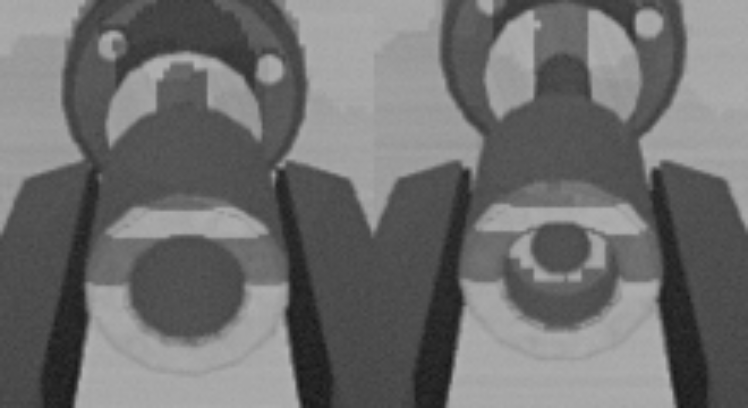

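B (right) hangs upright, bore centre at crop (187,275), 0.4 mm short of the tool axis in x. Its narrowed bore shows inside. I lower it gently onto the pin; a faulty one should stop at TCP about 0.0844.

Request:
send_rows(increments=[-0.15,0,1,0,0.2,0,0,1.2,0,0.2,0,0,1,0,0.2,0,0,0.3,0,0.2,0,0,0.2,0,0.2,0,0,0,0,0.2,0,0,0,0,0.2,0,0,0,0,0.2])

```text
clock: 22.1
tcp_pos: [0.6469, -0.0201, 0.0989]
ee_rot: [[-1.0, 0.001, 0.001], [0.001, 1.0, -0.0], [-0.001, -0.0, -1.0]]
ft_force: [-0.5, -0.9, -0.2]
grip_width: 0.031
```

Request:
send_rows(increments=[0,0,0.2,0,0.2,0,0,0.2,0,0.2,0,0,0.2,0,0.2,0,0,0.2,0,0.2,0,0,0.2,0,0.2,0,0,0.1,0,0.2,0,0,0,0,0.2,0,0,0,0,0.2])

```text
clock: 22.9
tcp_pos: [0.6465, -0.0201, 0.0873]
ee_rot: [[-1.0, 0.001, 0.0], [0.001, 1.0, 0.0], [-0.0, 0.0, -1.0]]
ft_force: [0.4, -0.3, -0.2]
grip_width: 0.0314
```

Request:
send_rows(increments=[0,0,0.06,0,0.2,0,0,0.06,0,0.2,0,0,0.06,0,0.2,0,0,0.04,0,0.2,0,0,0.04,0,0.2,0,0,0,0,0.2,0,0,0,0,0.2,0,0,0,0,0.2])

```text
clock: 23.7
tcp_pos: [0.647, -0.02, 0.0851]
ee_rot: [[-1.0, 0.001, 0.001], [0.001, 1.0, 0.0], [-0.001, 0.0, -1.0]]
ft_force: [1.7, 1.5, 1.2]
grip_width: 0.0313
```

Request:
send_rows(increments=[0,0,0.04,0,0.2,0,0,0.03,0,0.2,0,0,0,0,0.2,0,0,0,0,0.2,0,0,0,0,0.2,0,0,0,0,0.2,0,0,0,0,0.2,0,0,0,0,0.2])

```text
clock: 24.5
tcp_pos: [0.647, -0.02, 0.0844]
ee_rot: [[-1.0, 0.001, 0.001], [0.001, 1.0, 0.0], [-0.001, 0.0, -1.0]]
ft_force: [2.1, 0.6, 5.2]
grip_width: 0.0311
```

B stopped at exactly TCP 0.0844 with 5 N, underside 23 mm above the collar, so it is scrap. I lift it off and carry it over the funnel.

Request:
send_rows(increments=[0,0,-0.5,0,0.2,0,0,-2.5,0,0.2,0,0,-4,0,0.2,0,0,-4,0,0.2,0.8,3.6,0,0,0.2,0.8,3.6,0,0,0.2,0.8,3.6,0,0,0.2,0.8,3.6,0,0,0.2])

```text
clock: 25.3
tcp_pos: [0.6122, 0.1244, 0.1919]
ee_rot: [[-1.0, 0.002, -0.006], [0.002, 1.0, -0.002], [0.006, -0.002, -1.0]]
ft_force: [-0.6, 0.2, -0.4]
grip_width: 0.0306
```

Request:
send_rows(increments=[0.8,3.7,0,0,0.2,0.8,3.7,0,0,0.2,0.8,3.7,0,0,0.2,0.9,3.7,0,0,0.2,0.9,3.7,0,0,0.2,0,0,0,0,0.2,0,0,0,0,0.2,0,0,0,0,0.2])

```text
clock: 26.1
tcp_pos: [0.5724, 0.3074, 0.1928]
ee_rot: [[-1.0, 0.002, -0.003], [0.002, 1.0, -0.002], [0.003, -0.002, -1.0]]
ft_force: [-0.7, -0.7, -0.5]
grip_width: 0.0313
```

Run:
```python
from h import *
from station import status,get_image
s=status.read_state();print(s['clock'],s['tcp_pos'],s['grip_width'],s['ft_force'])
im=get_image('wrist');np.savez('w6.npz',**im);T=s['tcp_pos'];cv2.imwrite('pics/w6.png',im['color'][:,:,::-1])
print(fproj(im,[.573,.309,.144]))
ph=np.radians([150,180,210,270,90]);print([fproj(im,[T[0]+.065*np.cos(a),T[1]+.065*np.sin(a),.144]).round(0).tolist() for a in ph])
```

```text
26.1 [0.57240409 0.30744258 0.1928378 ] 0.03132467776903975 [-0.65858559 -0.71920074 -0.46142051]
[276.54576638 226.17005828]
[[320.0, 149.0], [274.0, 136.0], [228.0, 149.0], [189.0, 225.0], [360.0, 225.0]]
```

View pics/w6.png

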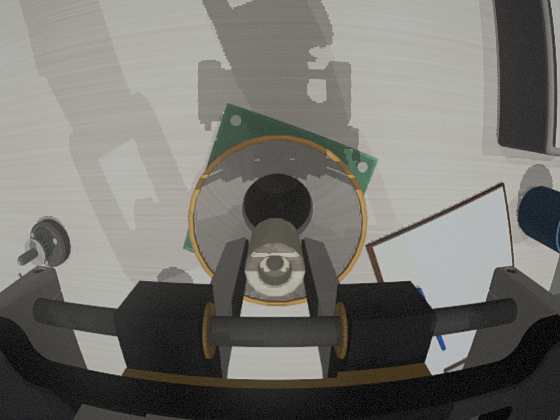

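The rim spans columns 190–366 with its top at row 136, so the funnel centre is about 2.7 mm in +y from the tool. I correct, lower into the mouth and release with the jaws only part-opened.

Request:
send_rows(increments=[0,0.3,1.5,0,0.2,0,0,2,0,0.2,0,0,2,0,0.2,0,0,1,0,0.2,0,0,0,0,0.2,0,0,0,0,0.2,0,0,0,0,0.2,0,0,0,0,0.2])

```text
clock: 26.95
tcp_pos: [0.5735, 0.3123, 0.1305]
ee_rot: [[-1.0, 0.001, 0.002], [0.001, 1.0, 0.001], [-0.002, 0.001, -1.0]]
ft_force: [0.8, 0.4, -0.6]
grip_width: 0.0309
```

Request:
send_rows(increments=[0,0,0,0,0.5,0,0,0,0,0.5,0,0,0,0,0.5,0,0,0,0,0.5,0,0,0,0,0.5,0,0,0,0,0.5,0,0,0,0,0.5,0,0,0,0,0.5])

```text
clock: 27.75
tcp_pos: [0.5728, 0.312, 0.129]
ee_rot: [[-1.0, 0.001, -0.0], [0.001, 1.0, 0.0], [0.0, 0.0, -1.0]]
ft_force: [0.5, -0.2, -0.1]
grip_width: 0.0469
```

Request:
send_rows(increments=[0,0,-2,0,0.5,0,0,-4,0,0.5,0,0,-4,0,0.5,2,-2,-2,0,0.5,3,-3,0,0,0.5,3,-3,0,0,0.5,3,-3,0,0,0.5,3,-3,0,0,0.5])

```text
clock: 28.55
tcp_pos: [0.4314, 0.1711, 0.249]
ee_rot: [[-1.0, 0.0, 0.001], [0.0, 1.0, -0.0], [-0.001, -0.0, -1.0]]
ft_force: [-0.7, -0.7, 0.3]
grip_width: 0.047
```

Run:
```python
from h import *
from station import status,get_image
s=status.read_state();print(s['clock'],s['tcp_pos'],s['grip_width'],s['ft_force'])
t=get_image('top');sd=get_image('side');np.savez('t7.npz',**t)
a=cv2.resize(t['color'][130:310,110:425],(472,270));b=cv2.resize(sd['color'][130:400,130:430],(300,270))
cv2.imwrite('pics/f.png',cv2.convertScaleAbs(np.hstack([a,b])[:,:,::-1],alpha=1.5))
```

```text
28.55 [0.43136095 0.17105993 0.24904252] 0.04700379352243128 [-0.74235656 -0.66006429  0.34767321]
```

View pics/f.png

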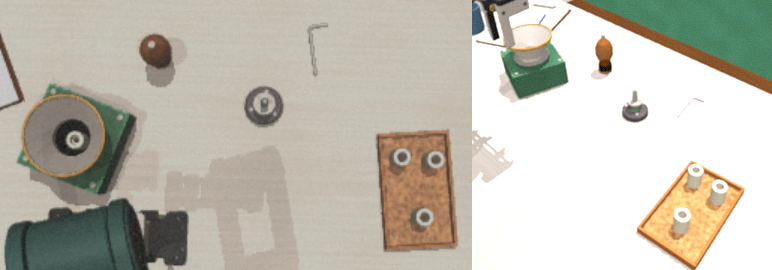

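The tray has all three standing; valve, hex key and gauge look untouched. A standoff is visible through the funnel throat at crop (75,140), so I check by depth that it's inside the box rather than caught in the throat, and that the other things haven't moved.

Run:
```python
from h import *
t=dict(np.load('t7.npz'));t0=dict(np.load('top0.npz'));W=world(t);W0=world(t0)
u0=int(110+75/1.5);v0=int(130+140/1.5)
print((W[v0-7:v0+8,u0-8:u0+8,2]*1000).astype(int))
def c(W,x0,x1,y0,y1,lo,hi):
    b=W[y0:y1,x0:x1];m=(b[...,2]>lo)&(b[...,2]<hi);return b[m].mean(0).round(4),m.sum()
for n,a in dict(p1=(367,389,222,250,.04,.06),p2=(390,410,222,250,.04,.06),new=(375,410,255,295,.04,.06),valve=(195,230,145,185,.07,.2)).items(): print(n,c(W0,*a),c(W,*a))
```

```text
[[   6    9    6    6    7   12    5    9    7    4    7    9    4    8
     6    4]
 [   6    6    5    7    8    5   47   51   54   50   46    6    9    6
     7    6]
 [   8    3    6    8   51   49   50   53   51   54   49   50   46   15
     5    4]
 [   6   10    4    6   53   50   50   51   53   56   54   54   54   39
    27   11]
 [   3   12    5   54   51   51   44   38   40   39   55   52   51   51
    34   29]
 [   4   10    7   53   55   52   43   40   35   43   40   51   50   57
    44   30]
 [   5   10   52   53   51   48   43   37   36   22    8   55   53   56
  1308   32]
 [   3    7   52   52   49   43   41   38   30   12    4   55   48   53
    49   33]
 [   7    6   50   53   48   47   42   35   28   20   41   53   48   53
    46   32]
 [  10    4    9   54   48   49   47   42   38   42   53   50   54   49
    43   24]
 [   7    7    8   52   51   55   52   49   52   49   52   53   52   44
    34   31]
 [   5    5    6    4   53   54   54   53   51   53   52   50   48   31
    26   16]
 [   7 1308    6    9    6    7   50   52   52   44   46   43   41   25
    21    8]
 [   4    7    4    9   12    2    8    1   12   25   24   27    9    5
     4   88]
 [   8    4    7    1    5    9    6    4    8    5    4    5    3    5
    83   94]]
p1 (array([ 0.5561, -0.2679,  0.0504]), np.int64(90)) (array([ 0.556 , -0.2674,  0.0504]), np.int64(94))
p2 (array([ 0.5536, -0.3276,  0.0504]), np.int64(98)) (array([ 0.5532, -0.328 ,  0.0507]), np.int64(92))
new (array([nan, nan, nan]), np.int64(0)) (array([ 0.4518, -0.3079,  0.0506]), np.int64(94))
valve (array([0.7273, 0.1688, 0.0996]), np.int64(342)) (array([0.7272, 0.1688, 0.0992]), np.int64(342))<stdin>:6: RuntimeWarning: Mean of empty slice.
  ret = um.true_divide(
```

B stands on the box floor (its top at about 51 mm, floor at about 6 mm), and the passed standoffs and valve haven't moved. The arm is clear, so I'm handing in.

```bash
python3 -c "
from station import workorder
print(workorder.hand_in())"
```

```text
the job is handed in; nothing more can be done
None
```

I tried both standoffs on the gauge in turn, put each where it belongs, and handed the job in with about 29 s on the clock.

- **Standoff A is sound:** it slid fully home on the collar, stopping at TCP height 0.0597 m against 0.0596 m expected, with about 6 N. I stood it upright in the empty end of the tray, and it was there before I picked up B.
- **Standoff B is scrap:** it stopped 23 mm above the collar with about 5 N and was not forced. I dropped it through the funnel, and depth readings show it standing on the box floor, clear of the throat.

**Last checks:**
- All three standoffs in the tray are upright.
- By depth, the passed ones are within 0.5 mm of their starting positions and the valve within 0.4 mm.
- I checked the hex key and gauge only by eye in the final picture, and they looked undisturbed.
- The arm was clear of everything at hand-in.
- No check failed. The top camera read about 2 mm low in y compared with the robot, and I corrected for that using the wrist camera.

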